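Clamp the bottle in the holder with the sunken knob

TASK

Take the small green-capped bottle that stands by itself near the front edge, left of the clamp unit, and stand it upright on the deck of the clamp unit, between the jaw and the V block, and let go of it. Then turn the small knob down in the round well clockwise, regrasping as needed, until the jaw clamps the bottle against the V block snugly, with about 10 N: it must not be left loose, and more than 25 N would crack it. Finish with the knob released and leave the dish, the vial and the tape roll beside the unit alone.

Things in the scene. Friction and masses are not known exactly. Their poses are not given: they have to be found in the camera images.
- clamp_unit: bench clamp unit, fixed to the worktop. Aluminium base plate 124 (x) by 276 (y) mm, its upper face (the deck) 12 mm above the origin, which is the centre of its underside on the worktop. White housing 104 x 104 mm at its -y end, centred at y = -80 mm, top 58 mm above the worktop. A rubber-faced jaw comes out of the housing along +y; a dark V block stands on the deck facing it
- well_rim (a point): centre of the mouth of the round well in the housing's top, 58 mm above the worktop, on the knob's axis. The well is 78 mm across and 34 mm deep (floor 24 mm above the worktop), so fingers must go in only part open
- nest (a point): point on the deck (12 mm above the worktop) between jaw and V block, axes as the clamp unit: set the bottle's axis down here. It has at least 2.5 mm of room to the jaw and to the V block (34 mm high); the jaw then pushes it along +y into the V. The V block's place varies by +-3 mm along y and is not told: the clamped bottle's axis ends 3.3 to 9.3 mm beyond this point, to be found by feel
- knob_grip (a point): point on the knob's axis at the height to grip, 44 mm above the worktop. Black knob: round skirt 31 mm across up to 32 mm above the worktop, on it an upright bar 12 mm thick, 26 mm long, up to 52 mm (6 mm below the well's rim). The point turns with the knob: x along the bar, y across it (grip along y), z up
- trim_knob (a joint): knob angle, rad; 0 = jaw fully open, grows clockwise seen from above, at most 2.9; starts at 0 to 0.3. Each rad moves the jaw 6 mm. Stiff (0.17 N m friction): stays where left. Once the jaw bears on the bottle, somewhere from 1.3 to 2.4 rad, the moment needed grows by 0.006 N m per N of clamping force; 25 N is reached within 0.2 to 0.4 rad after that
- clamp_jaw: steel jaw with a springy rubber face (yields 1 mm per 15 N), 50 mm wide in x, from 15 to 45 mm above the worktop; origin at the foot of the face, in its middle, 14 mm above the worktop; slides along the clamp unit's +y as the knob is turned. Face at y = 10 mm of the clamp unit at knob angle 0
- bottle_mid (a point): centre (half-way up, 41 mm) of the loose green-capped reagent bottle, 82 mm tall, about 0.11 kg, upright on the worktop left of the clamp unit. Body 43 mm in diameter up to 54 mm, above it the neck and cap, 25 mm in diameter; z = the bottle's axis, up
- cap_mid (a point): centre of the bottle's cap and neck, 68 mm above the bottle's foot, 25 mm in diameter: a place to grip, clear of the jaw and V block
- bottle: the same bottle; origin at the centre of its underside
- dish: bystander: loose petri dish 59 mm across, 15 mm high, origin under its centre
- small_vial: bystander: loose small vial 23 mm across, 40 mm high, origin under its centre
- tape: bystander: roll of tape 98 mm across, 25 mm high, lying flat, origin under its centre
Mind the look-alikes: they are no part of the job. Leave any blue, pink or purple look-alike of the bottle alone.

How it is judged:
By the outcome, as a careful person would: the job done as asked, in the order asked, and still so for the second after the job is handed in, with the robot touching nothing.
It also fails if it takes over 72 s, if anything falls off the work surface, if the arm or the gripper's body presses on something with over 40 N, if the wrist force passes 120 N, or if a joint passes its speed limit or range.

ROBOT

A 7-joint arm with a two-finger parallel gripper is mounted at the origin on a cart in front of the work surface, level with it; the furniture and walls round the work are solid. World frame = base frame: x ahead of the robot, y to its left, z up, the work surface at z = 0. Lengths are in mm, angles in rad, forces in N, time in s.
With the tool pointing down it reaches from about 400 to 850 mm from the base axis. Payload 10.4 kg.
Tool frame: the origin (TCP) lies at the very end of the fingers, on their centre line; the grasp point (between the pads) lies 19 mm behind it; z points along the fingers, y is the line along which they close (so a half turn about z gives the same grasp; the last joint's range is limited). The gripper opens to 87 mm and grips with 3 to 60 N. Pads are 19 mm wide; open, the fingers measure 117 mm over their backs; the gripper's body (75 mm by 190 mm) begins 51 mm behind the grasp point.
Start: joints at [1.098, 0.332, -0.065, 1.46, 0.022, 1.35, -0.088], TCP at [271.767, -562.849, 184.576] pointing down, gripper open.
Joint ranges: [-2.6, 2.6], [-0.5, 2.12], [-1.47, 1.34], [0.16, 2.42], [-1.27, 4.41], [0.06, 2.06], [-2.6, 2.6]. Speed limits (rad/s): [2.22, 2.22, 2.79, 2.79, 3.14, 3.14, 3.14].

INTERFACE

Orientations are given as a unit quaternion [x, y, z, w].
In Python, from station import arm gives the robot as it stands. The module is installed in compiled form; this text tells all that it offers.
- The arm moves only by the tool play_rows, never from a script. Its argument "steps" is a list that holds one entry, the list of rows, each a list of 7 numbers: the finger opening in m, from 0 to 0.087, then the shift along the tool's x, y, z in m, then the turn, a rotation vector about the tool's x, y, z in degrees. In form: [[[claw, x, y, z, rx, ry, rz], ...]]. A call has exactly 8 rows; each row is the pose to reach, as a shift and turn from the pose commanded when the call began, along the tool's axes at that moment; what a row does not reach only later rows make up. A row lasts 1/8 s, in which the tool goes at most 62.5 mm and 10.7 degrees, less where a joint would pass 70% of its speed; a pose out of reach is approached as far as the arm can. A call with a gripper value outside its range is refused whole. The fingers move at their own pace and stop on an object; "force" is the grip in N (left out, the last holds). Time passes only in rows, so rows that repeat a pose let the fingers close, or fill a call up. It gives the time, the measured TCP pose, the force, the opening and the grip force at its end, in the units of the state.
- arm.observe(): the state, without advancing time (a new reading comes with each control period).
- arm.snapshot(name): name is "scene" or "top" or "wrist"; returns the picture (480x640x3 uint8, blue, green, red); there is no depth.
- arm.camera_info(name): a dict with "fov_y" (degrees; the focal length in pixels is half the picture's height over the tangent of half this angle, whatever the lens; pixels are square), "cx", "cy" (the principal point, pixels), "rvec" (rotation vector, rad) and "tvec" (3), from world to camera coordinates, as OpenCV has them. Camera axes: x right, y down, z forward; pixel columns grow to the right and rows downward; lengths in mm; the calibration is good to about 2 mm. A picture is of the moment at which its call begins: read the wrist's pose just before it. camera_info takes no time and is no camera call; for the wrist camera it gives the pose at the moment of the call.
- arm.finish_job(): hands the job in; it is judged then, once.
Trained networks look in the newest picture that a camera, given by its name, has taken for a name from the list of things; names that differ only in an ending like _2 or _b are one class to them, and where a whole thing is asked for, a point or a joint stands for the part that bears it (a point fixed in the world has none). Each returns a list of dicts, best first, with "confidence" (0 to 1); they miss things now and then, are a little off and sometimes report something else, mostly with a low value. They report only what shows in the picture. A call takes as long as a camera call. They do not tell look-alikes from the thing itself.
- arm.find_in(camera, label): "extent" ([left, top, width, height] in pixels, round what is visible of it).
- arm.masks_of(camera, label): "pixels" (480x640 bool, what is visible of it) and "extent" ([left, top, width, height] in pixels, round what is visible of it).
The state is a dict: "time_s": time; "qpos": joint angles; "joint_vel": joint speeds; "joint_torque": joint torques, N m; "ee_pos": TCP position; "tool_rot": TCP orientation; "contact_force": force on the tool from outside, world axes, zero at the start; "moment": the same for the moment, N m; "opening": finger opening in mm; "grip_force": force on a finger pad.
Only numpy, scipy, OpenCV 4.12 (cv2) and the standard library are available. Lean on these libraries where they do the work, as an engineer would, in place of code of your own. Each camera call takes 0.05 s, during which the arm holds its last target. There are 200 camera calls.

## Working session

There is one attempt and no reset: what is moved stays moved. The work goes in short steps, Python scripts to look and compute and a tool call to move; the robot and the scene stay as the last step left them, time stands still between calls to the robot, and variables do not carry over. Pictures are saved under pics/ and viewed, at most 13 in all, crops included, and the job is handed in when it is done.

Besides the shell and the picture viewer there is one more tool, called after "Emit:" as name(argument=value, ...) on one line, values as JSON. play_rows: Moves the arm, as the interface text tells. Its arguments: {"type":"object","properties":{"steps":{"type":"array","items":{"type":"array","items":{"type":"array","items":{"type":"number"}}}},"force":{"type":"number"}},"required":["steps"]}

```bash
mkdir -p pics; cat > h.py <<'E'
import numpy as np, cv2
from scipy.spatial.transform import Rotation as R
from station import arm
def cam(n):
    c=arm.camera_info(n); f=240/np.tan(np.radians(c['fov_y'])/2)
    K=np.array([[f,0,c['cx']],[0,f,c['cy']],[0,0,1]]); return K,np.array(c['rvec'],float).reshape(3),np.array(c['tvec'],float).reshape(3)
def ray(C,u,v,z):
    K,r,t=C; Rm=cv2.Rodrigues(r)[0]; o=-Rm.T@t; d=Rm.T@np.linalg.inv(K)@[u,v,1]; return o+d*(z-o[2])/d[2]
def proj(C,P):
    K,r,t=C; return cv2.projectPoints(np.array(P,float).reshape(-1,1,3),r,t,K,None)[0].reshape(-1,2)
def rel(p,Rt=None):
    s=arm.observe(); T=R.from_quat(s['tool_rot']); return T.inv().apply(np.array(p)-s['ee_pos'])
E
python3 - <<'E'
from h import *
s=arm.observe(); print(s['time_s'],s['ee_pos'],R.from_quat(s['tool_rot']).as_matrix().round(3).tolist(),s['contact_force'],s['opening'])
for n in ['top','scene']:
    C=cam(n); im=arm.snapshot(n); cv2.imwrite(f'pics/{n}.png',im); print(n,C)
    for l in ['clamp_unit','well_rim','trim_knob','clamp_jaw','bottle','cap_mid','nest','small_vial','tape','dish']:
        print(l,[(d['extent'],round(d['confidence'],2)) for d in arm.find_in(n,l)][:4])
E
```

```text
0.0 [ 271.52187283 -562.44797375  183.76998143] [[0.901, 0.435, -0.001], [0.435, -0.901, 0.001], [-0.0, -0.001, -1.0]] [-0.60388644 -0.37710342  0.31245694] 87.19283881553459
top (array([[500.20317175,   0.        , 314.0488597 ],
       [  0.        , 500.20317175, 235.34580039],
       [  0.        ,   0.        ,   1.        ]]), array([ 2.10794389, -2.14937948,  0.19194532]), array([  16.70265641,  623.45333651, 1023.26264307]))
clamp_unit [([266.2, 222.2, 132.1, 79.3], 0.83)]
well_rim [([268.3, 221.4, 131.7, 81.4], 0.78)]
trim_knob [([360.7, 265.5, 20.3, 12.8], 0.54), ([266.5, 222.3, 134.4, 80.5], 0.16)]
clamp_jaw [([329.8, 249.9, 15.7, 23.5], 0.68), ([442.0, 194.6, 14.9, 13.1], 0.48)]
bottle [([133.5, 238.8, 28.2, 22.4], 0.94), ([176.8, 288.7, 26.3, 22.1], 0.81), ([177.2, 235.9, 24.8, 25.2], 0.74), ([137.3, 270.6, 26.0, 27.5], 0.64)]
cap_mid [([135.7, 271.0, 25.7, 23.2], 0.89), ([177.8, 288.5, 25.5, 18.9], 0.75), ([132.7, 241.7, 26.6, 17.5], 0.63), ([447.7, 237.6, 47.9, 43.0], 0.63)]
nest [([264.1, 217.9, 135.9, 84.0], 0.86)]
small_vial [([441.8, 196.4, 12.4, 12.7], 0.56), ([24
[... 381 characters left out ...]
, 318.42848423, 636.03918427]))
clamp_unit []
well_rim [([278.7, 214.5, 138.2, 72.9], 0.94)]
trim_knob []
clamp_jaw [([335.5, 237.7, 28.4, 25.4], 0.7)]
bottle [([191.7, 278.7, 25.2, 47.5], 0.73), ([161.3, 322.9, 32.2, 50.0], 0.67), ([222.6, 311.8, 28.8, 47.7], 0.59), ([138.5, 298.4, 34.5, 50.5], 0.55)]
cap_mid [([139.1, 300.1, 29.0, 43.8], 0.76), ([187.8, 281.7, 28.0, 40.0], 0.73), ([222.8, 309.6, 30.5, 50.0], 0.6), ([160.9, 322.1, 33.8, 51.0], 0.6)]
nest [([276.3, 214.7, 138.4, 78.6], 0.71), ([373.1, 228.4, 17.2, 13.6], 0.42)]
small_vial [([389.0, 187.2, 8.3, 15.1], 0.56)]
tape [([423.5, 196.2, 37.9, 32.8], 0.95)]
dish [([230.7, 249.1, 28.4, 21.4], 0.87), ([224.9, 308.3, 28.4, 45.3], 0.27)]
```

View pics/top.png

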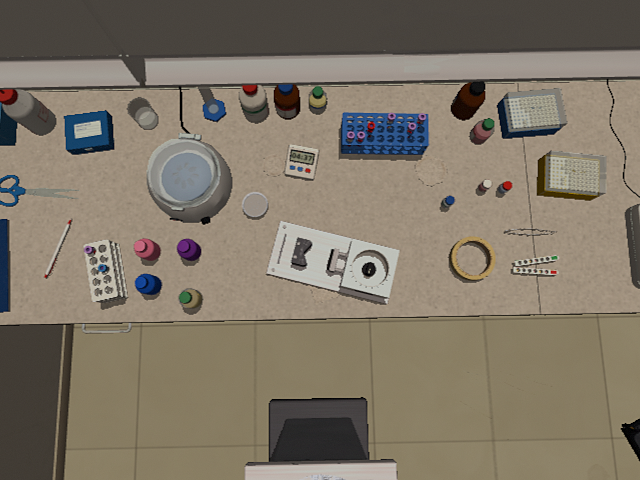

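View pics/scene.png

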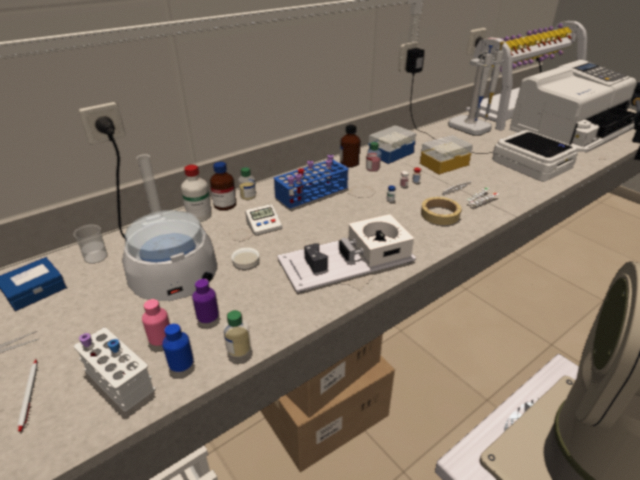

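The top view shows the green-capped bottle at about (189,298), with look-alikes at (148,284), (189,249) and (147,249). The clamp unit is centred near (333,262), its well at (369,268). Next I turn these into positions.

```bash
python3 - <<'E'
from h import *
C=cam('top'); S=cam('scene')
arm.snapshot('top'); 
m=[d for d in arm.masks_of('top','bottle')]
for d in m: print(d['extent'],d['confidence'])
print('cap top', ray(C,187,296,82), 'centre',ray(C,189.5,299,41))
print('scene cap', ray(S,235,318,82))
print('well', ray(C,369,268,58))
m=arm.masks_of('top','clamp_unit')
best=m[0]['pixels'].astype(np.uint8); 
c=max(cv2.findContours(best,0,2)[0],key=cv2.contourArea)
r=cv2.minAreaRect(c); b=cv2.boxPoints(r); print(b); print([ray(C,*p,12).round(0).tolist() for p in b])
im=cv2.imread('pics/top.png'); cv2.imwrite('pics/crop.png',cv2.resize(im[210:320,160:410],None,fx=3,fy=3,interpolation=2))
E
```

```text
[179.5, 287.5, 25.3, 23.2] 0.91
[176.2, 234.2, 24.5, 26.8] 0.84
[134.6, 271.8, 28.0, 23.1] 0.7
[136.3, 239.2, 24.3, 23.1] 0.64
[242.9, 191.7, 25.8, 27.7] 0.28
cap top [497.15400154 268.65235334  82.        ] centre [493.23590107 273.4612619   41.        ]
scene cap [488.11423567 276.58263683  82.        ]
well [ 550.39897319 -110.94023912   58.        ]
[[264.83774 273.73206]
 [278.2363  219.18083]
 [400.72427 249.26562]
 [387.3257  303.81683]]
[[547.0, 115.0, 12.0], [670.0, 85.0, 12.0], [596.0, -189.0, 12.0], [476.0, -153.0, 12.0]]
```

View pics/crop.png

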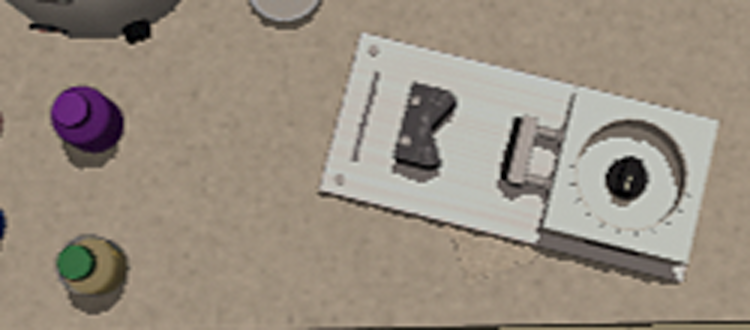

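Emit:
play_rows(steps=[[[0.087,0.05,-0.04,-0.01,0,0,5],[0.087,0.1,-0.08,-0.02,0,0,10],[0.087,0.15,-0.118,-0.03,0,0,15],[0.087,0.2,-0.157,-0.04,0,0,20],[0.087,0.25,-0.196,-0.05,0,0,25],[0.087,0.3,-0.235,-0.06,0,0,30],[0.087,0.35,-0.275,-0.07,0,0,35],[0.087,0.4,-0.315,-0.08,0,0,40]]])

```text
time_s: 2.25
ee_pos: [489.0, -117.2, 262.8]
tool_rot: [0.992, -0.125, 0.0, 0.0]
contact_force: [1.1, -0.6, 0.1]
opening: 87.0
grip_force: 0.0
```

```bash
python3 - <<'E'
from h import *
s=arm.observe(); print(s['time_s'],s['ee_pos'],s['qpos'],R.from_quat(s['tool_rot']).as_matrix().round(3).tolist())
K,r,t=cam('wrist'); Rm=cv2.Rodrigues(r)[0]; print('cam pos',-Rm.T@t, Rm.round(2).tolist(),K)
im=arm.snapshot('wrist'); cv2.imwrite('pics/w1.png',im)
E
```

```text
2.25 [ 489.0012172  -117.15859151  262.83496776] [ 0.55499608  0.05284683 -0.42495615  1.6309288   0.02237935  1.46169369
 -1.69411481] [[0.969, -0.249, 0.001], [-0.249, -0.969, -0.001], [0.001, 0.0, -1.0]]
cam pos [ 560.02871677 -135.61655755  464.14576746] [[-0.25, -0.97, 0.0], [-0.93, 0.24, 0.27], [-0.26, 0.07, -0.96]] [[357.44352528   0.         316.82232929]
 [  0.         357.44352528 244.55578148]
 [  0.           0.           1.        ]]
```

View pics/w1.png

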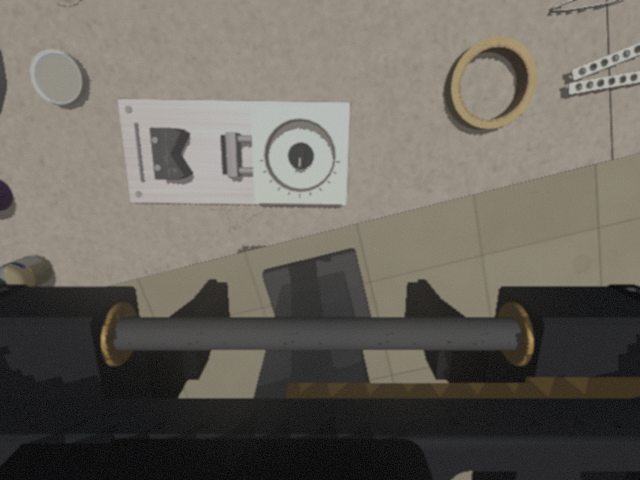

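Wrist view: the unit is clearly visible, with plate corners at (118,100) and (131,205), housing corners at (350,102), (347,206), (252,101) and (254,205), and the knob at (300,156) with its bar along the unit's x. I'll fit the unit's pose.

```bash
python3 - <<'E'
from h import *
from scipy.optimize import least_squares
C=cam('wrist')
U=np.array([[62,138,12],[-62,138,12],[52,-132,58],[-52,-132,58],[52,-28,58],[-52,-28,58],[0,-80,58]],float)
px=np.array([[118,100],[131,205],[350,102],[347,206],[252,101],[254,205],[300,156]],float)
def W(p): return R.from_euler('z',p[2]).apply(U)+[p[0],p[1],0]
f=lambda p:(proj(C,W(p))-px).ravel()
s=least_squares(f,[580,-40,-.25],loss='soft_l1'); print(s.x,np.degrees(s.x[2]),s.fun.reshape(-1,2).round(1).tolist())
Rz=R.from_euler('z',s.x[2]); o=np.array([*s.x[:2],0])
print('knob',Rz.apply([0,-80,44])+o,'nest',Rz.apply([0,36,12])+o)
print('knob centre ray 52', ray(C,300,155,52))
print('rel bottle', rel([496,271,160]))
E
```

```text
[ 5.77240155e+02 -2.81410221e+01 -2.52799151e-01] -14.48432442344633 [[0.2, 0.1], [0.9, -1.0], [-1.2, 4.2], [-0.9, -3.0], [-0.5, 4.7], [1.4, -2.5], [0.4, 0.0]]
knob [ 557.23094568 -105.59831055   44.        ] nest [586.24429946   6.71475771  12.        ]
knob centre ray 52 [ 558.36841606 -105.09249143   52.        ]
rel bottle [ -89.82226613 -367.88285555  105.18084527]
```

Emit:
play_rows(steps=[[[0.087,-0.011,-0.038,0.01,0,0,-10.6],[0.087,-0.022,-0.076,0.02,0,0,-21.2],[0.087,-0.033,-0.115,0.03,0,0,-31.8],[0.087,-0.045,-0.154,0.04,0,0,-42.4],[0.087,-0.056,-0.192,0.05,0,0,-53],[0.087,-0.067,-0.23,0.06,0,0,-63.6],[0.087,-0.08,-0.27,0.07,0,0,-74],[0.087,-0.09,-0.307,0.08,0,0,-84]]])

```text
time_s: 3.3
ee_pos: [476.5, 202.1, 182.1]
tool_rot: [0.819, 0.574, 0.0, 0.0]
contact_force: [0.3, -1.1, -0.3]
opening: 86.7
grip_force: 0.0
```

```bash
python3 - <<'E'
from h import *
s=arm.observe(); print(s['time_s'],s['ee_pos'],s['qpos'],R.from_quat(s['tool_rot']).as_matrix().round(3).tolist())
C=cam('wrist'); im=arm.snapshot('wrist'); cv2.imwrite('pics/w2.png',im)
for l in ['bottle','cap_mid']:
  for d in arm.find_in('wrist',l)[:4]:
    e=d['extent']; print(l,e,round(d['confidence'],2), ray(C,e[0]+e[2]/2,e[1]+e[3]/2,82).round(0))
E
```

```text
3.3 [476.49495654 202.09779471 182.0812133 ] [ 0.21435622  0.16564659 -0.77010679  1.71318662  0.11953897  1.31014749
 -0.92661277] [[0.34, 0.94, 0.001], [0.94, -0.34, -0.0], [0.0, 0.001, -1.0]]
bottle [385.3, 64.4, 68.7, 59.5] 0.81 [590. 279.  82.]
bottle [404.4, 256.7, 117.3, 223.3] 0.64 [564.  26.  82.]
bottle [363.7, 1.1, 52.8, 23.6] 0.6 [585. 341.  82.]
bottle [284.3, 3.3, 52.0, 56.9] 0.58 [525. 349.  82.]
cap_mid [361.7, 0.0, 55.3, 25.5] 0.94 [584. 341.  82.]
cap_mid [390.7, 62.7, 60.8, 61.8] 0.77 [592. 279.  82.]
cap_mid [286.5, 118.6, 49.8, 54.6] 0.74 [497. 271.  82.]
```

View pics/w2.png

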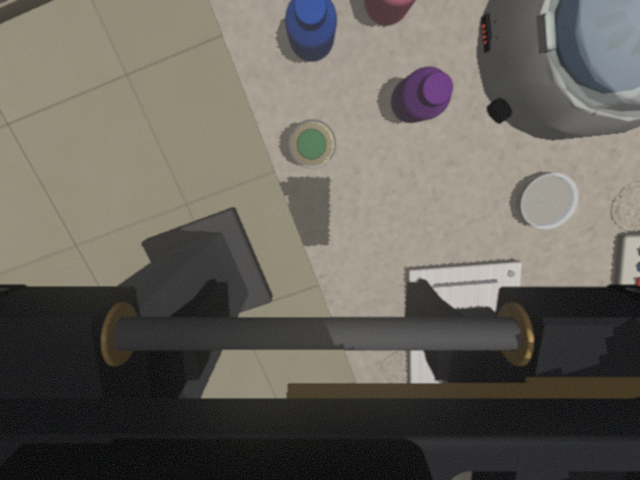

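The green cap is at (311,144), which puts it at about (497,272), consistent with the top view. I'll go over it, descend and grip.

Emit:
play_rows(steps=[[[0.087,0.037,-0.002,0.02,0,0,0],[0.087,0.073,-0.0045,0.04,0,0,0],[0.087,0.073,-0.0045,0.075,0,0,0],[0.087,0.073,-0.0045,0.11,0,0,0],[0.087,0.073,-0.0045,0.132,0,0,0],[0.06,0.073,-0.0045,0.132,0,0,0],[0.02,0.073,-0.0045,0.132,0,0,0],[0.02,0.073,-0.0045,0.132,0,0,0]]], force=20)

```text
time_s: 4.45
ee_pos: [498.6, 270.8, 51.4]
tool_rot: [0.821, 0.572, 0.001, 0.0]
contact_force: [-1.3, -0.0, 0.7]
opening: 64.8
grip_force: 0.0
```

Emit:
play_rows(steps=[[[0.02,0,0,0,0,0,0],[0.02,0,0,0,0,0,0],[0.02,0,0,0,0,0,0],[0.02,0,0,0,0,0,0],[0.02,0,0,0,0,0,0],[0.02,0,0,-0.01,0,0,0],[0.02,0,0,-0.03,0,0,0],[0.02,0,0,-0.06,0,0,0]]])

```text
time_s: 5.45
ee_pos: [497.5, 270.8, 111.7]
tool_rot: [0.82, 0.572, -0.0, -0.0]
contact_force: [-0.2, 0.6, 0.7]
opening: 19.7
grip_force: 0.0
```

```bash
python3 - <<'E'
from h import *
s=arm.observe(); print(s['time_s'],s['ee_pos'],s['opening'],s['grip_force'],s['contact_force'],s['qpos'],R.from_quat(s['tool_rot']).as_matrix().round(3).tolist())
E
```

```text
5.45 [497.52451395 270.76588486 111.68821066] 19.728790000174182 0.0 [-0.16606587  0.60116616  0.69111901] [ 0.06534049  0.35599955 -0.77692879  1.68056246  0.26372074  1.21371984
 -1.12629717] [[0.346, 0.938, -0.0], [0.938, -0.346, -0.0], [-0.0, -0.0, -1.0]]
```

It closed on nothing, so I'll look.

```bash
python3 - <<'E'
from h import *
C=cam('wrist'); im=arm.snapshot('wrist'); t=arm.snapshot('top')
cv2.imwrite('pics/w3.png',np.hstack([cv2.resize(im,(400,300)),cv2.resize(t[200:340,130:317],(400,300))]))
T=cam('top')
for l in ['bottle','cap_mid']:
  for n,c in (('wrist',C),('top',T)):
   for d in arm.find_in(n,l)[:4]:
    e=d['extent']; print(n,l,e,round(d['confidence'],2), ray(c,e[0]+e[2]/2,e[1]+e[3]/2,82).round(0))
E
```

```text
wrist bottle [280.4, 73.7, 62.8, 63.8] 0.85 [528. 362.  82.]
wrist bottle [375.0, 15.9, 82.7, 84.3] 0.85 [594. 365.  82.]
wrist bottle [290.4, 200.7, 54.1, 71.4] 0.82 [503. 284.  82.]
wrist bottle [404.3, 153.3, 82.8, 62.2] 0.76 [592. 288.  82.]
top bottle [135.6, 238.6, 21.7, 22.7] 0.6 [595. 356.  82.]
wrist cap_mid [287.8, 202.4, 55.9, 67.1] 0.77 [502. 285.  82.]
wrist cap_mid [403.2, 150.5, 82.8, 66.9] 0.72 [591. 288.  82.]
wrist cap_mid [284.6, 72.6, 57.6, 65.1] 0.72 [529. 362.  82.]
top cap_mid [179.3, 287.5, 23.3, 20.6] 0.79 [493. 260.  82.]
top cap_mid [136.2, 241.3, 22.4, 19.9] 0.79 [592. 354.  82.]
```

View pics/w3.png

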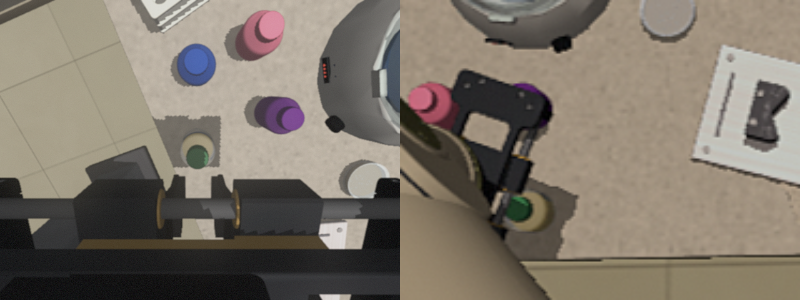

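The bottle is untouched and upright, and its cap lies ahead of the fingers at about (315,250) in the wrist picture. I'll re-measure using the cap's colour in both cameras.

```bash
cat >> h.py <<'E'
def green(im,box):
    x0,y0,x1,y1=box; h=cv2.cvtColor(im,cv2.COLOR_BGR2HSV)[y0:y1,x0:x1]
    m=cv2.inRange(h,(45,80,30),(85,255,255)); v,u=np.nonzero(m); return u.mean()+x0,v.mean()+y0,len(u),u.min()+x0,u.max()+x0,v.min()+y0,v.max()+y0
E
python3 - <<'E'
from h import *
for f,b,n in (('top',(170,280,205,315),'top'),('scene',(215,305,260,365),'scene')):
    g=green(cv2.imread(f'pics/{f}.png'),b); C=cam(n); print(f,g,ray(C,g[0],g[1],80).round(1))
C=cam('top'); g=green(arm.snapshot('top'),(170,280,205,315)); print('topnow',g,ray(C,g[0],g[1],80).round(1))
C=cam('wrist'); im=arm.snapshot('wrist'); g=green(im,(280,190,350,285)); print('wnow',g,[ray(C,g[0],g[1],z).round(1) for z in (60,82)])
cv2.imwrite('pics/w4.png',cv2.resize(im[180:420,200:440],None,fx=2.4,fy=2.4))
g=green(cv2.imread('pics/w2.png'),(280,110,345,180)); 
s=arm.observe(); print('w2',g,s['ee_pos'],-cv2.Rodrigues(C[1])[0].T@C[2], proj(C,[s['ee_pos']]))
E
```

```text
top (np.float64(184.71296296296296), np.float64(297.01851851851853), 108, np.int64(179), np.int64(191), np.int64(292), np.int64(302)) [495.3 273.8  80. ]
scene (np.float64(234.13375796178343), np.float64(317.95541401273886), 157, np.int64(228), np.int64(240), np.int64(311), np.int64(325)) [491.  276.8  80. ]
topnow (np.float64(185.8433734939759), np.float64(297.421686746988), 83, np.int64(181), np.int64(191), np.int64(292), np.int64(302)) [494.4 271.5  80. ]h.py:15: RuntimeWarning: Mean of empty slice.
  m=cv2.inRange(h,(45,80,30),(85,255,255)); v,u=np.nonzero(m); return u.mean()+x0,v.mean()+y0,len(u),u.min()+x0,u.max()+x0,v.min()+y0,v.max()+y0
  ret = ret.dtype.type(ret / rcount)
Traceback (most recent call last):
  File "h.py", line 15, in green
    m=cv2.inRange(h,(45,80,30),(85,255,255)); v,u=np.nonzero(m); return u.mean()+x0,v.mean()+y0,len(u),u.min()+x0,u.max()+x0,v.min()+y0,v.max()+y0
                                                                                                       ~~~~~^^
ValueError: zero-size array to reduction operation minimum which has no identity
```

The bottle is still at about (495,272), right under the tool. The fingers had simply not finished closing before the lift, at about 60 mm/s. I'll repeat with more closing time.

Emit:
play_rows(steps=[[[0.05,0.001,-0.002,0,0,0,0],[0.05,0.001,-0.002,0,0,0,0],[0.05,0.001,-0.002,0,0,0,0],[0.05,0.001,-0.002,0.01,0,0,0],[0.05,0.001,-0.002,0.035,0,0,0],[0.05,0.001,-0.002,0.062,0,0,0],[0.05,0.001,-0.002,0.062,0,0,0],[0.02,0.001,-0.002,0.062,0,0,0]]], force=20)

```text
time_s: 6.85
ee_pos: [496.4, 272.7, 48.8]
tool_rot: [0.82, 0.572, 0.0, -0.0]
contact_force: [-0.6, 0.8, -0.2]
opening: 45.9
grip_force: 0.0
```

Emit:
play_rows(steps=[[[0.015,0,0,0,0,0,0],[0.015,0,0,0,0,0,0],[0.015,0,0,0,0,0,0],[0.015,0,0,0,0,0,0],[0.015,0,0,0,0,0,0],[0.015,0,0,0,0,0,0],[0.015,0,0,0,0,0,0],[0.015,0,0,0,0,0,0]]])

```text
time_s: 7.85
ee_pos: [496.2, 272.4, 48.1]
tool_rot: [0.82, 0.572, -0.0, 0.0]
contact_force: [0.8, 0.2, -0.2]
opening: 14.8
grip_force: 0.0
```

```bash
python3 - <<'E'
from h import *
C=cam('wrist'); im=arm.snapshot('wrist'); t=arm.snapshot('scene'); s=arm.observe(); S=cam('scene')
cv2.imwrite('pics/w4.png',np.hstack([cv2.resize(im[140:440,170:470],(400,400)),cv2.resize(t[220:400,120:300],(400,400))]))
print('TCP px wrist',proj(C,[s['ee_pos']]),'scene',proj(S,[s['ee_pos']]))
E
```

```text
TCP px wrist [[316.27215426 271.79679818]] scene [[236.96428124 328.74412127]]
```

View pics/w4.png

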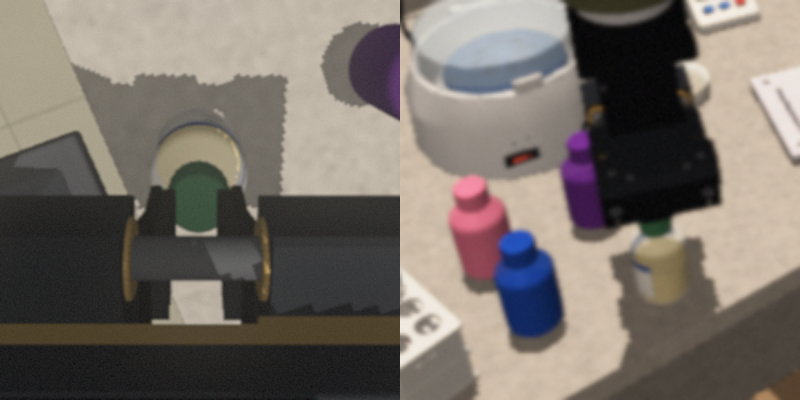

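```bash
python3 - <<'E'
from h import *
C=cam('wrist');s=arm.observe();T=R.from_quat(s['tool_rot'])
p=ray(C,320,287,82); print(p, T.inv().apply(p-s['ee_pos']))
p=ray(C,320,140+125*.75,54); print('body top front edge region',p)
# body top circle: left/right crop 152..247, top y~118 -> rim
for u,v in ((152,170),(247,170),(200,118)): print(ray(C,170+u*.75,140+v*.75,54).round(1))
for z in (48,70,90,110): print(z,proj(C,[s['ee_pos']+T.apply([x,y,48-z]) for x,y in ((0,0),(9.5,7.4),(-9.5,7.4))]).round(0).tolist())
# w2 check
from collections import OrderedDict
E
```

```text
[499.41179043 275.65533708  82.        ] [  4.17681532   1.93372207 -33.84172033]
body top front edge region [506.70387661 294.9827553   54.        ]
[480.3 283.3  54. ]
[519.  269.1  54. ]
[507.7 297.8  54. ]
48 [[316.0, 272.0], [329.0, 257.0], [328.0, 287.0]]
70 [[316.0, 286.0], [330.0, 269.0], [330.0, 302.0]]
90 [[316.0, 301.0], [332.0, 283.0], [331.0, 319.0]]
110 [[316.0, 321.0], [334.0, 301.0], [333.0, 341.0]]
```

```bash
python3 - <<'E'
from h import *
for f in ('w1','w2'):
    g=cv2.cvtColor(cv2.imread(f'pics/{f}.png'),cv2.COLOR_BGR2GRAY)
    print(f)
    for y in range(255,320,4):
        print(y,'L',' '.join(f'{v:3d}' for v in g[y,196:262:4]),'R',' '.join(f'{v:3d}' for v in g[y,372:440:4]))
E
```

```text
w1
255 L 140 147 145 144 140 147 140 137 130 122 125 127 122 127 125 124 129 R 130 129 129 131 127 129 128 128 131 131 131 131 128 129 129 131 127
259 L 137 144 144 142 126 123 130 127 129 127 126 127 125 124 125 127 127 R 130 128 127 129 130 128 126 129 129 128 128 131 132 129 130 128 130
263 L 117 124 128 126 127 127 126 127 127 126 128 122 126 120 124 126 126 R 125 127 129 128 128 126 127 128 129 133 129 131 128 130 130 129 129
267 L 126 126 129 127 126 129 125 127 129 126 125 126 124 123 125 126 127 R 130 127 127 128 125 129 128 127 132 130 132 126 129 126 123 123 127
271 L 125 124 126 125 126 126 129 128 125 128 122 127 125 123 123 125 127 R 128 129 126 130 130 127 126 125 129 126 120 121 125 129 128 130 128
275 L 128 127 127 125 125 124 125 124 125 126 128 126 123 124 119 123 125 R 127 126 127 126 124 126 121 123 127 128 131 129 132 129 127 131 130
279 L 125 123 126 112  83 103 127 127 123 125 126 126 124 122 119 126 128 R 126 125 118 125 125 130 129 129 128 130 127 128  82  88 129 131 129
283 L 127 125 116  46  44  45  52  52 122 126 124 125 127 126 125 120 126 R 124 125 129 1
[... 3101 characters left out ...]
31  31  30  38  36  43  59  62  57  70  77  80  82  75 R 155 153 152 148 157 156 152 156 128  50  53  48  52  53  53  53  51
307 L  31  28  28  29  33  37  31  33  38  61  61  63  76  79  83 111 138 R 151 156 157 159 161 157 157 153 131  50  49  52  52  50  54  54  48
311 L  32  33  37  32  35  32  32  31  34  62  62  71 114 136 141 138 141 R 157 155 159 159 160 156 155 150 122  53  54  51  50  49  54  47  46
315 L  32  30  31  33  32  33  32  31  32  60  58 139 140 139 141 143 142 R 155 153 153 151 151 150 150 151 114  50  48  51  50  48  45  49  48
319 L  46  44  42  44  45  45  44  44  44  42  48  47  49  44  43  49  50 R  60  61  63  60  60  56  61  59  60  58  54  62  60  54  54  61  57
```

The images suggest the real fingertips sit higher than the stated TCP, above the cap. A safe test is to open to 62 mm, go 22 mm lower and 4 mm forward, then close gently and see what width stops the fingers.

Emit:
play_rows(steps=[[[0.064,0.0,0,0,0,0,0],[0.064,0.0,0,-0.01,0,0,0],[0.064,0.0,0,-0.02,0,0,0],[0.064,0.0,0,-0.02,0,0,0],[0.064,0.002,0.001,-0.02,0,0,0],[0.064,0.004,0.002,-0.02,0,0,0],[0.064,0.004,0.002,-0.02,0,0,0],[0.064,0.004,0.002,-0.01,0,0,0]]], force=10)

```text
time_s: 8.95
ee_pos: [499.8, 275.8, 58.2]
tool_rot: [0.82, 0.572, 0.001, 0.0]
contact_force: [-0.5, 0.4, 0.4]
opening: 63.7
grip_force: 0.0
```

Emit:
play_rows(steps=[[[0.064,0,0,0.01,0,0,0],[0.064,0,0,0.02,0,0,0],[0.064,0,0,0.03,0,0,0],[0.015,0,0,0.032,0,0,0],[0.015,0,0,0.032,0,0,0],[0.015,0,0,0.032,0,0,0],[0.015,0,0,0.032,0,0,0],[0.015,0,0,0.032,0,0,0]]])

```text
time_s: 9.95
ee_pos: [499.5, 275.5, 26.3]
tool_rot: [0.82, 0.572, 0.0, 0.0]
contact_force: [-0.1, 0.1, -0.1]
opening: 24.9
grip_force: 10.0
```

Emit:
play_rows(steps=[[[0.015,0,0,0,0,0,0],[0.015,0,0,0,0,0,0],[0.015,0,0,0,0,0,0],[0.015,0,0,0,0,0,0],[0.015,0,0,0,0,0,0],[0.015,0,0,0,0,0,0],[0.015,0,0,0,0,0,0],[0.015,0,0,0,0,0,0]]])

```text
time_s: 10.95
ee_pos: [499.5, 275.5, 26.2]
tool_rot: [0.82, 0.572, 0.0, 0.0]
contact_force: [-0.1, -0.0, 3.5]
opening: 24.9
grip_force: 10.0
```

The fingers stopped at 24.9 mm, so the cap is held, and the bottle's foot is at z=0 when the reported TCP z is 26. Now I lift and carry it over the nest.

Emit:
play_rows(steps=[[[0.015,0,0,-0.03,0,0,0],[0.015,-0.01,0.008,-0.07,0,0,0],[0.015,-0.045,0.035,-0.075,0,0,-1],[0.015,-0.085,0.067,-0.075,0,0,-2],[0.015,-0.125,0.098,-0.075,0,0,-3],[0.015,-0.165,0.13,-0.075,0,0,-4],[0.015,-0.2,0.157,-0.075,0,0,-5],[0.015,-0.222,0.174,-0.075,0,0,-5.6]]], force=25)

```text
time_s: 11.95
ee_pos: [585.9, 3.8, 100.4]
tool_rot: [0.792, 0.61, -0.001, -0.0]
contact_force: [1.1, 0.1, -1.1]
opening: 24.3
grip_force: 25.0
```

```bash
python3 - <<'E'
from h import *
arm.snapshot('top')
s=arm.observe(); print(s['time_s'],s['ee_pos'],s['opening'],s['grip_force'],s['contact_force'],s['qpos'][6],R.from_quat(s['tool_rot']).as_matrix().round(3).tolist())
C=cam('wrist'); im=arm.snapshot('wrist'); T=cam('top'); t=arm.snapshot('top')
z=s['ee_pos'][2]; h=cv2.cvtColor(im,cv2.COLOR_BGR2HSV)
m=cv2.inRange(h,(45,60,15),(90,255,255)); m[:,:270]=0; m[:,370:]=0; v,u=np.nonzero(m); print(len(u))
if len(u): print(u.min(),u.max(),v.min(),v.max(), ray(C,(u.min()+u.max())/2,v.min(),z-26+82), 'expected v.min for centre',proj(C,[s['ee_pos']+[0,0,56]+12.5*R.from_quat(s['tool_rot']).apply([1,0,0])]))
cv2.imwrite('pics/w5.png',np.hstack([cv2.resize(im,(500,375)),cv2.resize(t[205:315,250:338],(300,375))]))
E
```

```text
12.0 [ 5.86718957e+02 -6.21588818e-02  1.00224643e+02] 24.39861600845756 24.97621178627014 [ 0.18577439 -3.92009874 -1.54703576] -0.5243103434302692 [[0.258, 0.966, -0.001], [0.966, -0.258, -0.003], [-0.003, -0.0, -1.0]]
533
270 369 298 479 [590.28184249   7.51721229 156.22464344] expected v.min for centre [[316.12379177 288.97970616]]
```

View pics/w5.png

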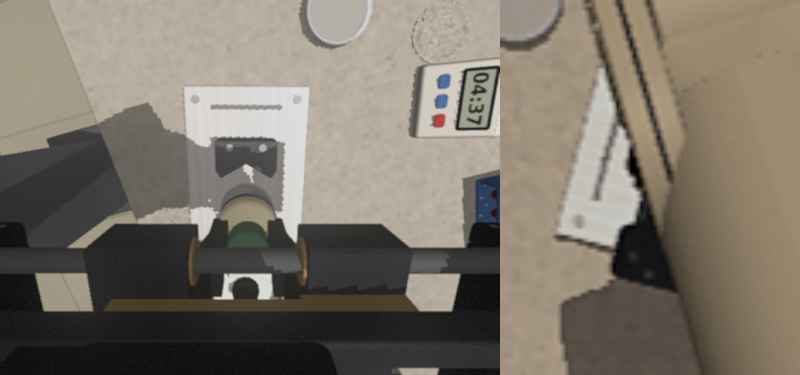

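The bottle hangs upright over the unit, with the plate's far corners at about (235,111) and (394,111) in the full picture. The arm was still settling, so I hold and then measure against the plate.

Emit:
play_rows(steps=[[[0.015,0,0,0.01,0,0,0],[0.015,0,0,0.02,0,0,0],[0.015,0,0,0.02,0,0,0],[0.015,0,0,0.02,0,0,0],[0.015,0,0,0.02,0,0,0],[0.015,0,0,0.02,0,0,0],[0.015,0,0,0.02,0,0,0],[0.015,0,0,0.02,0,0,0]]])

```text
time_s: 13.1
ee_pos: [586.0, 6.9, 81.2]
tool_rot: [0.791, 0.611, 0.0, 0.0]
contact_force: [-0.6, 0.1, -1.3]
opening: 24.0
grip_force: 25.0
```

```bash
python3 - <<'E'
from h import *
s=arm.observe(); T=R.from_quat(s['tool_rot']); print(s['time_s'],s['ee_pos'],s['grip_force'],T.as_matrix().round(3).tolist())
C=cam('wrist'); im=arm.snapshot('wrist'); cv2.imwrite('pics/w6.png',im)
g=cv2.GaussianBlur(cv2.cvtColor(im,cv2.COLOR_BGR2GRAY),(3,3),0)
m=(g>165).astype(np.uint8); m[230:]=0
n,l,st,c=cv2.connectedComponentsWithStats(m); 
for i in range(1,n):
    if st[i,4]>800: print(st[i],c[i])
U={'L':[-62,138,12],'R':[62,138,12]}
p=[577.24,-28.14,-.2528]
print('pred',proj(C,[R.from_euler('z',p[2]).apply(u)+[p[0],p[1],0] for u in U.values()]))
for y in (110,100,90,80): print(y,g[y,200:260:2].tolist(),g[y,370:440:2].tolist())
print('col',g[60:140,300].tolist())
E
```

```text
13.1 [585.96615427   6.91766546  81.23419435] 24.97831016778946 [[0.253, 0.968, 0.0], [0.968, -0.253, -0.0], [-0.0, 0.0, -1.0]]
[   51     0   589   230 96436] [361.92792111  97.16079058]
[ 551   86   89  102 4408] [586.13271325 138.82259528]
pred [[229.0513809  102.6365776 ]
 [404.40018683 102.37827606]]
110 [175, 172, 168, 167, 169, 170, 172, 174, 175, 174, 172, 172, 172, 171, 172, 172, 172, 174, 175, 178, 179, 180, 180, 180, 180, 178, 176, 175, 175, 176] [178, 179, 178, 178, 178, 179, 179, 180, 179, 178, 176, 175, 175, 173, 171, 169, 169, 171, 173, 174, 175, 178, 178, 178, 177, 176, 175, 174, 173, 174, 175, 176, 177, 178, 176]
100 [173, 173, 175, 177, 177, 175, 175, 173, 172, 170, 171, 172, 173, 175, 174, 175, 177, 179, 179, 177, 177, 175, 174, 174, 173, 174, 174, 176, 176, 176] [177, 180, 180, 180, 180, 178, 175, 174, 174, 173, 175, 175, 174, 176, 177, 177, 177, 177, 178, 177, 176, 176, 177, 178, 178, 177, 177, 175, 173, 171, 170, 171, 170, 171, 172]
90 [173, 174, 173, 173, 172, 172, 172, 173, 174, 175, 175, 175, 172, 171, 172, 174, 176, 178, 178, 178, 178, 179, 179, 178, 176, 17
[... 233 characters left out ...]
169, 171, 175, 176, 176, 176, 174, 173, 169, 170, 171, 173, 175, 176, 176, 178, 179, 179, 178, 176, 176, 175, 173, 173] [174, 172, 173, 173, 174, 174, 171, 169, 168, 168, 168, 170, 172, 173, 174, 173, 172, 171, 170, 171, 173, 175, 178, 177, 177, 177, 176, 176, 175, 175, 175, 175, 174, 174, 174]
col [172, 171, 170, 170, 170, 170, 169, 170, 171, 171, 171, 172, 173, 173, 172, 172, 172, 172, 172, 172, 173, 174, 175, 175, 175, 176, 177, 177, 178, 177, 177, 177, 177, 177, 177, 176, 176, 175, 174, 173, 172, 171, 170, 169, 169, 170, 171, 173, 173, 174, 175, 175, 175, 176, 176, 175, 170, 172, 186, 203, 213, 216, 216, 216, 216, 216, 216, 216, 215, 215, 216, 216, 216, 216, 216, 216, 216, 216, 216, 216]
```

```bash
python3 - <<'E'
from h import *
from scipy.optimize import least_squares
s=arm.observe(); C=cam('wrist'); im=cv2.imread('pics/w6.png'); g=cv2.GaussianBlur(cv2.cvtColor(im,cv2.COLOR_BGR2GRAY),(3,3),0)
m=(g>196).astype(np.uint8); m[225:]=0
n,l,st,c=cv2.connectedComponentsWithStats(m); i=[k for k in range(1,n) if l[130,300]==k][0]; print(st[i])
b=l==i
far=[(u,np.nonzero(b[:,u])[0].min()) for u in range(250,385,8)]
L=[(np.nonzero(b[v])[0].min(),v) for v in range(124,175,5)]; Rr=[(np.nonzero(b[v])[0].max()+1,v) for v in range(124,175,5)]
print(far[::4],L[::3],Rr[::3])
w=lambda P:np.array([ray(C,*q,12) for q in P])
F,LL,RR=w(far),w(L),w(Rr)
def f(p):
    q=lambda X:R.from_euler('z',-p[2]).apply(X-[p[0],p[1],0])
    return np.r_[q(F)[:,1]-138,q(LL)[:,0]+62,q(RR)[:,0]-62]
r=least_squares(f,[577,-35,-.25],loss='soft_l1'); p=r.x; print(p,np.degrees(p[2]),np.abs(r.fun).max(),r.fun.round(1).tolist())
Rz=R.from_euler('z',p[2]); o=np.array([*p[:2],0])
nest=Rz.apply([0,36,12])+o; print('nest',nest,'knob',Rz.apply([0,-80,44])+o,'rel',rel([*nest[:2],s['ee_pos'][2]]))
E
```

```text
[  235   118   170   107 11077]
[(250, np.int64(119)), (282, np.int64(119)), (314, np.int64(119)), (346, np.int64(119)), (378, np.int64(120))] [(np.int64(235), 124), (np.int64(236), 139), (np.int64(237), 154), (np.int64(238), 169)] [(np.int64(405), 124), (np.int64(404), 139), (np.int64(403), 154), (np.int64(402), 169)]
[ 5.75884223e+02 -3.91647705e+01 -2.59862250e-01] -14.889010172344777 1.5001090847820038 [-0.3, 0.4, 0.4, -0.2, -0.2, -0.1, -0.1, -0.1, -0.0, -0.0, 0.0, 0.1, 0.1, 0.1, 0.2, 0.2, -0.5, 0.9, 1.4, 1.2, 1.0, 0.9, 1.4, 1.2, 1.0, 0.8, 1.4, 1.2, -1.1, -0.8, -1.3, -1.0, -0.8, -1.3, -1.0, -1.5, -1.2, -1.0, -1.5]
nest [585.13433013  -4.37345676  12.        ] knob [ 555.32842835 -116.47880105   44.        ] rel [-1.11696718e+01  2.07899511e+00  8.18313969e-04]
```

```bash
python3 - <<'E'
from h import *
from scipy.optimize import least_squares
C=cam('top'); im=cv2.imread('pics/top.png'); g=cv2.cvtColor(im,cv2.COLOR_BGR2GRAY).astype(np.float32)
p0=np.array([575.,-35.,-.257])
def W(p,u): return R.from_euler('z',p[2]).apply(u)+[p[0],p[1],0]
# edge samples in unit coords: (start point, outward normal)
E=[([x,138,12],[0,1,0]) for x in range(-50,51,5)]+[([-62,y,12],[-1,0,0]) for y in range(-10,130,6)]+[([62,y,12],[1,0,0]) for y in range(-10,130,6)]+[([52,y,58],[1,0,0]) for y in range(-125,-34,6)]+[([x,-132,58],[0,-1,0]) for x in range(-46,47,6)]
p=p0
for it in range(4):
    obs=[]
    for a,nm in E:
        a=np.array(a,float);nm=np.array(nm,float); t=np.arange(-14,14.1,.5)
        P=proj(C,W(p,a+t[:,None]*nm)).astype(np.float32); v=cv2.remap(g,P[:,0].reshape(-1,1),P[:,1].reshape(-1,1),cv2.INTER_LINEAR).ravel()
        d=np.gradient(cv2.GaussianBlur(v.reshape(-1,1),(1,9),0).ravel()); k=d[2:-2].argmin()+2; obs.append((t[k],d[k]))
    obs=np.array(obs); px=np.array([proj(C,W(p,np.array(a)+t*np.array(n)))[0] for (a,n),t in zip(E,obs[:,0])])
    def f(q):
        r=[]
        for (a,n),x in zip(E,px):
            w=ray(C,*x,a[2]); u=R.from_euler('z',-q[2]).apply(w-[q[0],q[1],0]); r.append((u-a)@np.array(n))
        return np.array(r)
    r=least_squares(f,p,loss='soft_l1'); p=r.x
    print(p,[np.median(f(p)[s]).round(2) for s in (slice(0,21),slice(21,45),slice(45,69),slice(69,85),slice(85,None))])
print('nest',W(p,[0,36,12]),'knob',W(p,[0,-80,52]))
# knob dark blob
x,y=proj(C,[W(p,[0,-80,52])])[0]; print(x,y)
m=(g<60)&(np.hypot(*np.meshgrid(np.arange(640)-x,np.arange(480)-y))<11); v,u=np.nonzero(m); print('blob',u.mean(),v.mean(),ray(C,u.mean(),v.mean(),42))
E
```

```text
[ 5.72162465e+02 -3.67470672e+01 -2.63102425e-01] [np.float64(-0.43), np.float64(-0.8), np.float64(-1.11), np.float64(0.05), np.float64(-0.69)]
[ 5.72191384e+02 -3.67216745e+01 -2.63284234e-01] [np.float64(-0.53), np.float64(-0.97), np.float64(-1.04), np.float64(-0.0), np.float64(-0.47)]
[ 5.72164395e+02 -3.67117693e+01 -2.63403429e-01] [np.float64(-0.5), np.float64(-1.02), np.float64(-0.99), np.float64(0.04), np.float64(-0.5)]
[ 5.72185233e+02 -3.67033051e+01 -2.63464487e-01] [np.float64(-0.51), np.float64(-0.98), np.float64(-1.03), np.float64(-0.01), np.float64(-0.49)]
nest [581.56060668  -1.94553809  12.        ] knob [ 551.35106911 -113.94278734   52.        ]
370.08265767827976 267.84713110705434
blob 368.3550724637681 269.1449275362319 [ 549.72899703 -111.24838975   42.        ]
```

```bash
python3 - <<'E'
from h import *
s=arm.observe(); T=R.from_quat(s['tool_rot']); C=cam('wrist'); im=cv2.imread('pics/w6.png'); e=s['ee_pos']
P=lambda x,y,dz:proj(C,[e+T.apply([x,y,-dz])])[0].round(1).tolist()
for n,a in {'foot front':(21.5,0,-26),'shoulder54 front':(21.5,0,28),'neck base front':(12.5,0,28),'cap top front':(12.5,0,56),'cap top c':(0,0,56),'sh L':(0,-21.5,28),'sh R':(0,21.5,28),'cap back':(-12.5,0,56)}.items(): print(n,P(*a))
for v in range(225,350,3): print(v,im[v,314:320].mean(0).round().astype(int).tolist(),end=' ')
E
```

```text
foot front [316.4, 227.0]
shoulder54 front [316.3, 250.6]
neck base front [316.3, 267.5]
cap top front [316.2, 288.6]
cap top c [316.1, 314.7]
sh L [275.0, 290.1]
sh R [357.5, 290.2]
cap back [316.1, 339.7]
225 [88, 88, 91] 228 [121, 122, 127] 231 [120, 122, 126] 234 [110, 113, 116] 237 [92, 96, 98] 240 [94, 98, 100] 243 [95, 100, 102] 246 [94, 97, 98] 249 [73, 58, 54] 252 [82, 103, 110] 255 [86, 108, 115] 258 [102, 125, 134] 261 [113, 137, 146] 264 [119, 144, 154] 267 [120, 144, 153] 270 [119, 144, 154] 273 [121, 145, 155] 276 [120, 146, 155] 279 [119, 144, 154] 282 [106, 129, 135] 285 [52, 64, 53] 288 [54, 65, 54] 291 [54, 65, 55] 294 [54, 65, 54] 297 [61, 76, 60] 300 [65, 82, 62] 303 [63, 80, 60] 306 [64, 82, 61] 309 [64, 79, 61] 312 [63, 80, 61] 315 [62, 78, 60] 318 [52, 54, 54] 321 [57, 58, 58] 324 [58, 60, 60] 327 [60, 61, 61] 330 [61, 63, 62] 333 [62, 64, 63] 336 [64, 64, 64] 339 [63, 65, 64] 342 [63, 64, 64] 345 [61, 63, 62] 348 [59, 61, 60]
```

Emit:
play_rows(steps=[[[0.015,-0.004,0.001,0,0,0,0],[0.015,-0.0085,0.0015,0,0,0,0],[0.015,-0.0085,0.0015,0,0,0,0],[0.015,-0.0085,0.0015,0.003,0,0,0],[0.015,-0.0085,0.0015,0.006,0,0,0],[0.015,-0.0085,0.0015,0.009,0,0,0],[0.015,-0.0085,0.0015,0.012,0,0,0],[0.015,-0.0085,0.0015,0.015,0,0,0]]])

```text
time_s: 14.15
ee_pos: [585.2, -1.6, 65.9]
tool_rot: [0.791, 0.611, -0.0, 0.0]
contact_force: [-1.1, -0.5, -1.2]
opening: 24.4
grip_force: 25.0
```

Emit:
play_rows(steps=[[[0.015,0,0,0.002,0,0,0],[0.015,0,0,0.004,0,0,0],[0.015,0,0,0.006,0,0,0],[0.015,0,0,0.008,0,0,0],[0.015,0,0,0.01,0,0,0],[0.015,0,0,0.012,0,0,0],[0.015,0,0,0.014,0,0,0],[0.015,0,0,0.014,0,0,0]]])

```text
time_s: 15.15
ee_pos: [585.1, -1.6, 52.0]
tool_rot: [0.791, 0.611, -0.0, -0.0]
contact_force: [-0.3, 0.3, -0.7]
opening: 24.3
grip_force: 25.0
```

Emit:
play_rows(steps=[[[0.015,0,0,0.003,0,0,0],[0.015,0,0,0.006,0,0,0],[0.015,0,0,0.009,0,0,0],[0.015,0,0,0.011,0,0,0],[0.015,0,0,0.012,0,0,0],[0.015,0,0,0.0125,0,0,0],[0.015,0,0,0.013,0,0,0],[0.015,0,0,0.013,0,0,0]]])

```text
time_s: 16.15
ee_pos: [585.3, -1.6, 39.2]
tool_rot: [0.791, 0.611, 0.0, 0.0]
contact_force: [0.0, -0.2, -0.8]
opening: 24.7
grip_force: 25.0
```

Emit:
play_rows(steps=[[[0.015,0,0,0.0005,0,0,0],[0.015,0,0,0.001,0,0,0],[0.015,0,0,0.001,0,0,0],[0.015,0,0,0.0015,0,0,0],[0.015,0,0,0.0015,0,0,0],[0.015,0,0,0.0015,0,0,0],[0.015,0,0,0.0015,0,0,0],[0.015,0,0,0.0015,0,0,0]]])

```text
time_s: 17.15
ee_pos: [585.4, -1.5, 38.3]
tool_rot: [0.791, 0.611, 0.0, 0.0]
contact_force: [-3.1, 0.5, 6.5]
opening: 24.2
grip_force: 25.0
```

Emit:
play_rows(steps=[[[0.05,0,0,0,0,0,0],[0.05,0,0,0,0,0,0],[0.05,0,0,0,0,0,0],[0.05,0,0,-0.005,0,0,0],[0.05,0,0,-0.03,0,0,0],[0.05,-0.01,0,-0.07,0,0,-5],[0.05,-0.05,0,-0.1,0,0,-15],[0.05,-0.08,0,-0.12,0,0,-25]]])

```text
time_s: 18.15
ee_pos: [565.2, -80.4, 159.6]
tool_rot: [0.638, 0.77, 0.0, 0.001]
contact_force: [0.4, -0.4, -0.4]
opening: 49.9
grip_force: 0.0
```

```bash
python3 - <<'E'
from h import *
s=arm.observe(); print(s['time_s'],s['ee_pos'],s['qpos'].round(2),np.degrees(R.from_quat(s['tool_rot']).as_euler('ZYX')))
E
```

```text
18.15 [565.19268575 -80.44312681 159.61854355] [ 0.67  0.31 -0.73  1.61  0.21  1.3   0.09] [1.00680580e+02 7.37788321e-02 1.79911005e+02]
```

Emit:
play_rows(steps=[[[0.035,-0.01,0.006,0,0,0,-10.6],[0.035,-0.02,0.012,0,0,0,-21.2],[0.035,-0.03,0.018,0,0,0,-31.8],[0.035,-0.04,0.026,0,0,0,-42.4],[0.035,-0.05,0.033,0,0,0,-53],[0.035,-0.058,0.038,0,0,0,-64.4],[0.035,-0.058,0.038,0,0,0,-64.4],[0.035,-0.058,0.038,0,0,0,-64.4]]])

```text
time_s: 19.15
ee_pos: [612.7, -128.8, 157.8]
tool_rot: [0.134, 0.991, 0.0, -0.0]
contact_force: [0.2, -0.2, -0.1]
opening: 35.2
grip_force: 0.0
```

```bash
python3 - <<'E'
from h import *
for i in range(5): arm.snapshot('wrist')
s=arm.observe(); T=R.from_quat(s['tool_rot']); print(s['time_s'],s['ee_pos'],s['qpos'].round(2),np.degrees(T.as_euler('ZYX')).round(1),s['joint_vel'].round(3))
C=cam('wrist'); im=arm.snapshot('wrist'); cv2.imwrite('pics/w7.png',im)
m=arm.find_in('wrist','trim_knob')[:2]; print([(d['extent'],d['confidence']) for d in m])
print('pred well',proj(C,[[555.6,-114.3,58],[555.6,-114.3,52]]), 'bottle cap',proj(C,[[585.3,-1.5,94]]))
E
```

```text
19.4 [ 612.76651005 -129.02088804  157.88951342] [ 0.77  0.49 -0.87  1.46  0.37  1.37  1.19] [ 164.7    0.  -180. ] [ 0.001  0.002 -0.003 -0.002  0.002  0.001  0.008]
[([297.6, 142.6, 35.3, 35.6], 0.64)]
pred well [[316.35555589 162.89572836]
 [316.37226024 162.55299083]] bottle cap [[477.33862075 163.96607845]]
```

View pics/w7.png

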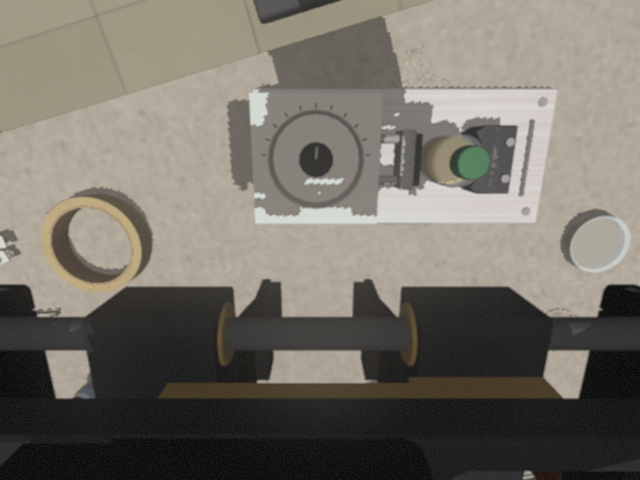

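The picture shows the bottle standing upright between jaw and V block, with the cap at (472,162). The well mouth is centred at (315.5,158), and the knob's bar points nearly along the tool's x. I'll approach above the knob with the fingers opened to 24 mm.

Emit:
play_rows(steps=[[[0.024,0.02,0,0.0,0,0,0],[0.024,0.042,-0.001,0.01,0,0,0],[0.024,0.062,-0.0015,0.03,0,0,0],[0.024,0.062,-0.0015,0.06,0,0,1],[0.024,0.062,-0.0015,0.09,0,0,2],[0.024,0.062,-0.0015,0.11,0,0,3],[0.024,0.062,-0.0015,0.118,0,0,3],[0.024,0.062,-0.0015,0.118,0,0,3]]], force=40)

```text
time_s: 20.5
ee_pos: [552.8, -114.3, 39.8]
tool_rot: [0.158, 0.987, 0.0, 0.0]
contact_force: [0.7, 0.2, -0.6]
opening: 23.6
grip_force: 0.0
```

```bash
python3 - <<'E'
from h import *
for i in range(3): arm.snapshot('wrist')
s=arm.observe(); T=R.from_quat(s['tool_rot']); print(s['time_s'],s['ee_pos'],s['opening'],s['qpos'].round(2),np.degrees(T.as_euler('ZYX')).round(1),s['contact_force'].round(1),s['moment'].round(3))
C=cam('wrist'); im=arm.snapshot('wrist'); im2=arm.snapshot('top')
cv2.imwrite('pics/w8.png',np.hstack([cv2.resize(im[150:400,170:470],(480,400)),cv2.resize(im2[215:315,260:340],(320,400))]))
for z in (24,34,44): print(proj(C,[s['ee_pos']+T.apply([0,0,-z])]))
E
```

```text
20.65 [ 553.38876558 -114.4311913    40.65087722] 24.455209545580704 [ 0.82  0.46 -0.85  1.75  0.39  1.1   1.09] [1.618e+02 1.000e-01 1.800e+02] [ 0.1 -0.8 -0.3] [ 0.066 -0.188  0.042]
[[317.41512738 287.5991467 ]]
[[317.43100567 295.19061053]]
[[317.44867279 303.63731567]]
```

View pics/w8.png

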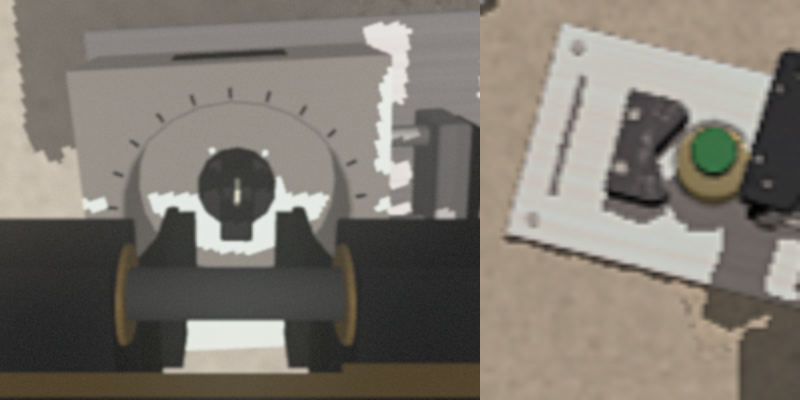

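Wrist view: fingers straddle the bar, with the bar at crop x≈237 between finger edges 195 and 275. In the top view the bottle stands clear of the gripper. Now I lower into the well.

Emit:
play_rows(steps=[[[0.024,0,0,0.01,0,0,0],[0.024,0,0,0.02,0,0,0],[0.024,0,0,0.026,0,0,0],[0.024,0,0,0.03,0,0,0],[0.024,0,0,0.033,0,0,0],[0.024,0,0,0.035,0,0,0],[0.024,0,0,0.037,0,0,0],[0.024,0,0,0.037,0,0,0]]])

```text
time_s: 21.75
ee_pos: [552.6, -114.4, 2.6]
tool_rot: [0.158, 0.987, -0.0, 0.0]
contact_force: [0.4, 0.4, 0.1]
opening: 24.1
grip_force: 0.0
```

Emit:
play_rows(steps=[[[0.024,0,0,0.001,0,0,0],[0.024,0,0,0.002,0,0,0],[0.024,0,0,0.003,0,0,0],[0.024,0,0,0.004,0,0,0],[0.024,0,0,0.004,0,0,0],[0.024,0,0,0.004,0,0,0],[0.024,0,0,0.004,0,0,0],[0.024,0,0,0.004,0,0,0]]])

```text
time_s: 22.75
ee_pos: [552.7, -114.4, -1.3]
tool_rot: [0.158, 0.987, -0.0, 0.0]
contact_force: [1.0, -0.7, -0.0]
opening: 24.1
grip_force: 0.0
```

Emit:
play_rows(steps=[[[0.008,0,0,0,0,0,0],[0.008,0,0,0,0,0,0],[0.008,0,0,0,0,0,0],[0.008,0,0,0,0,0,0],[0.008,0,0,0,0,0,0],[0.008,0,0,0,0,0,0],[0.008,0,0,0,0,0,0],[0.008,0,0,0,0,0,0]]], force=50)

```text
time_s: 23.75
ee_pos: [552.9, -113.8, -1.3]
tool_rot: [0.158, 0.987, 0.0, 0.0]
contact_force: [2.9, 4.7, -0.9]
opening: 11.7
grip_force: 49.9
```

```bash
cat > st.py <<'E'
from h import *
s=arm.observe(); T=R.from_quat(s['tool_rot']); print(s['time_s'],s['ee_pos'].round(1),'op',s['opening'].round(1),'grip',s['grip_force'].round(1),'q7',s['qpos'][6].round(2),'yaw',np.degrees(T.as_euler('ZYX'))[0].round(2),'F',s['contact_force'].round(1),'M',s['moment'].round(3),'tau7',s['joint_torque'][6].round(3))
E
python3 st.py
```

```text
Traceback (most recent call last):
  File "st.py", line 2, in <module>
    s=arm.observe(); T=R.from_quat(s['tool_rot']); print(s['time_s'],s['ee_pos'].round(1),'op',s['opening'].round(1),'grip',s['grip_force'].round(1),'q7',s['qpos'][6].round(2),'yaw',np.degrees(T.as_euler('ZYX'))[0].round(2),'F',s['contact_force'].round(1),'M',s['moment'].round(3),'tau7',s['joint_torque'][6].round(3))
                                                                                               ^^^^^^^^^^^^^^^^^^
AttributeError: 'float' object has no attribute 'round'
```

Emit:
play_rows(steps=[[[0.008,0,0.0007,0,0,0,5],[0.008,0,0.0007,0,0,0,10],[0.008,0,0.0007,0,0,0,15],[0.008,0,0.0007,0,0,0,20],[0.008,0,0.0007,0,0,0,25],[0.008,0,0.0007,0,0,0,30],[0.008,0,0.0007,0,0,0,35],[0.008,0,0.0007,0,0,0,40]]])

```text
time_s: 24.75
ee_pos: [553.3, -113.3, -1.3]
tool_rot: [0.487, 0.873, 0.0, 0.0]
contact_force: [3.7, 4.3, -2.8]
opening: 11.3
grip_force: 50.0
```

```bash
cat > st.py <<'E'
from h import *
s=arm.observe(); T=R.from_quat(s['tool_rot']); f=lambda x:np.round(x,2)
print(s['time_s'],f(s['ee_pos']),'op',f(s['opening']),'grip',f(s['grip_force']),'q7',f(s['qpos'][6]),'yaw',f(np.degrees(T.as_euler('ZYX'))[0]),'F',f(s['contact_force']),'M',np.round(s['moment'],3),'tau',np.round(s['joint_torque'][[0,6]],3))
E
python3 st.py
```

```text
24.75 [ 553.25 -113.3    -1.28] op 11.27 grip 50.02 q7 0.42 yaw 121.65 F [ 3.7   4.33 -2.82] M [ 0.908 -0.903  0.19 ] tau [3.651 1.155]
```

Emit:
play_rows(steps=[[[0.008,0,0,0,0,0,4],[0.008,0,0,0,0,0,8],[0.008,0,0,0,0,0,12],[0.008,0,0,0,0,0,16],[0.008,0,0,0,0,0,19],[0.008,0,0,0,0,0,22],[0.008,0,0,0,0,0,25],[0.008,0,0,0,0,0,28]]])

```text
time_s: 25.75
ee_pos: [553.7, -113.1, -1.3]
tool_rot: [0.684, 0.73, 0.001, 0.0]
contact_force: [6.1, 4.1, -4.2]
opening: 12.1
grip_force: 50.0
```

```bash
python3 st.py
```

```text
25.75 [ 553.71 -113.14   -1.26] op 12.06 grip 50.02 q7 -0.03 yaw 93.73 F [ 6.05  4.14 -4.23] M [ 0.911 -1.301  0.146] tau [3.548 0.625]
```

Emit:
play_rows(steps=[[[0.008,0.0004,0.0006,0,0,0,1],[0.008,0.0004,0.0006,0,0,0,2],[0.008,0.0004,0.0006,0,0,0,3],[0.008,0.0004,0.0006,0,0,0,4],[0.008,0.0004,0.0006,0,0,0,5],[0.008,0.0004,0.0006,0,0,0,6],[0.008,0.0004,0.0006,0,0,0,7],[0.008,0.0004,0.0006,0,0,0,8]]])

```text
time_s: 26.75
ee_pos: [553.8, -113.2, -1.3]
tool_rot: [0.733, 0.68, 0.0, 0.0]
contact_force: [3.9, 2.8, -4.5]
opening: 11.3
grip_force: 50.0
```

```bash
python3 st.py
```

```text
26.75 [ 553.83 -113.18   -1.26] op 11.27 grip 50.02 q7 -0.16 yaw 85.74 F [ 3.93  2.84 -4.54] M [ 0.817 -1.151  0.199] tau [2.699 0.088]
```

Emit:
play_rows(steps=[[[0.008,0,0,0,0,0,1],[0.008,0,0,0,0,0,2],[0.008,0,0,0,0,0,3],[0.008,0,0,0,0,0,4],[0.008,0,0,0,0,0,5],[0.008,0,0,0,0,0,6],[0.008,0,0,0,0,0,7],[0.008,0,0,0,0,0,8]]])

```text
time_s: 27.75
ee_pos: [554.0, -113.2, -1.3]
tool_rot: [0.779, 0.628, 0.0, 0.0]
contact_force: [5.2, 3.0, -4.3]
opening: 11.3
grip_force: 50.0
```

```bash
python3 st.py
```

```text
27.75 [ 553.96 -113.18   -1.27] op 11.25 grip 50.02 q7 -0.29 yaw 77.74 F [ 5.19  3.04 -4.29] M [ 0.693 -1.257  0.139] tau [2.693 0.089]
```

Emit:
play_rows(steps=[[[0.008,0,0.0003,0,0,0,1],[0.008,0,0.0003,0,0,0,2],[0.008,0,0.0003,0,0,0,3],[0.008,0,0.0003,0,0,0,4],[0.008,0,0.0003,0,0,0,5],[0.008,0,0.0003,0,0,0,6],[0.008,0,0.0003,0,0,0,7],[0.008,0,0.0003,0,0,0,8]]])

```text
time_s: 28.75
ee_pos: [554.1, -113.2, -1.2]
tool_rot: [0.82, 0.572, 0.0, 0.0]
contact_force: [4.7, 3.2, -3.8]
opening: 11.4
grip_force: 50.0
```

```bash
python3 st.py
```

```text
28.75 [ 554.07 -113.24   -1.24] op 11.36 grip 50.02 q7 -0.42 yaw 69.74 F [ 4.68  3.17 -3.85] M [ 0.751 -1.045  0.223] tau [2.676 0.09 ]
```

Emit:
play_rows(steps=[[[0.008,0,0,0,0,0,1],[0.008,0,0,0,0,0,2],[0.008,0,0,0,0,0,3],[0.008,0,0,0,0,0,4],[0.008,0,0,0,0,0,5],[0.008,0,0,0,0,0,6],[0.008,0,0,0,0,0,7],[0.008,0,0,0,0,0,8]]])

```text
time_s: 29.75
ee_pos: [554.2, -113.3, -1.2]
tool_rot: [0.858, 0.513, 0.0, 0.0]
contact_force: [4.5, 3.3, -4.3]
opening: 11.5
grip_force: 50.0
```

```bash
python3 st.py
```

```text
29.75 [ 554.21 -113.29   -1.25] op 11.48 grip 50.02 q7 -0.55 yaw 61.74 F [ 4.49  3.3  -4.28] M [ 0.63  -1.208  0.127] tau [2.618 0.085]
```

Emit:
play_rows(steps=[[[0.008,0,0,0,0,0,0.7],[0.008,0,0,0,0,0,1.4],[0.008,0,0,0,0,0,2.1],[0.008,0,0,0,0,0,2.8],[0.008,0,0,0,0,0,3.5],[0.008,0,0,0,0,0,4.2],[0.008,0,0,0,0,0,4.9],[0.008,0,0,0,0,0,5.6]]])

```text
time_s: 30.75
ee_pos: [554.3, -113.3, -1.3]
tool_rot: [0.882, 0.471, 0.001, 0.0]
contact_force: [5.3, 3.5, -5.1]
opening: 11.5
grip_force: 50.0
```

```bash
python3 st.py
```

```text
30.75 [ 554.29 -113.33   -1.25] op 11.5 grip 50.04 q7 -0.64 yaw 56.15 F [ 5.34  3.51 -5.08] M [ 0.683 -1.288  0.159] tau [ 2.534 -0.031]
```

Emit:
play_rows(steps=[[[0.008,0,0,0,0,0,0.7],[0.008,0,0,0,0,0,1.4],[0.008,0,0,0,0,0,2.1],[0.008,0,0,0,0,0,2.8],[0.008,0,0,0,0,0,3.5],[0.008,0,0,0,0,0,4.2],[0.008,0,0,0,0,0,4.9],[0.008,0,0,0,0,0,5.6]]])

```text
time_s: 31.75
ee_pos: [554.3, -113.4, -1.3]
tool_rot: [0.904, 0.427, 0.001, 0.0]
contact_force: [5.3, 2.1, -6.0]
opening: 11.7
grip_force: 50.1
```

```bash
python3 st.py
```

```text
31.75 [ 554.35 -113.38   -1.26] op 11.73 grip 50.07 q7 -0.73 yaw 50.56 F [ 5.3   2.13 -6.  ] M [ 0.601 -1.349  0.264] tau [ 2.486 -0.069]
```

Emit:
play_rows(steps=[[[0.008,0,0,0,0,0,0.7],[0.008,0,0,0,0,0,1.4],[0.008,0,0,0,0,0,2.1],[0.008,0,0,0,0,0,2.8],[0.008,0,0,0,0,0,3.5],[0.008,0,0,0,0,0,4.2],[0.008,0,0,0,0,0,4.9],[0.008,0,0,0,0,0,5.6]]])

```text
time_s: 32.75
ee_pos: [554.4, -113.5, -1.3]
tool_rot: [0.924, 0.382, 0.001, 0.0]
contact_force: [5.8, 2.5, -5.3]
opening: 11.4
grip_force: 50.1
```

```bash
python3 st.py
```

```text
32.75 [ 554.4  -113.46   -1.25] op 11.43 grip 50.09 q7 -0.82 yaw 44.95 F [ 5.83  2.48 -5.32] M [ 0.593 -1.424  0.287] tau [ 2.427 -0.108]
```

The moment is rising, so the jaw is bearing on the bottle. I'll average readings at standstill.

```bash
cat > avg.py <<'E'
from h import *
M=[];t=[]
for i in range(14):
    arm.snapshot('top'); s=arm.observe(); M.append([*s['moment'],*s['contact_force']]); t.append(s['joint_torque'][6])
M=np.array(M); print(s['time_s'],'Mz',M[:,2].mean().round(4),'sd',M[:,2].std().round(3),M[:,2].round(2),'F',M[:,3:].mean(0).round(2),'tau7',np.round(t[::3],3),'yaw',np.degrees(R.from_quat(s['tool_rot']).as_euler('ZYX'))[0])
E
python3 avg.py
```

```text
33.45 Mz 0.2545 sd 0.038 [0.32 0.25 0.2  0.2  0.28 0.21 0.3  0.27 0.2  0.29 0.27 0.25 0.26 0.26] F [ 6.12  2.34 -5.33] tau7 [-0.174 -0.276 -0.262 -0.262 -0.262] yaw 44.971183483334976
```

The load is about 15–20 N, a bit high. I'll back off about 5.6° counterclockwise at the same rate, which gives a second reading too.

Emit:
play_rows(steps=[[[0.008,0,0,0,0,0,-0.7],[0.008,0,0,0,0,0,-1.4],[0.008,0,0,0,0,0,-2.1],[0.008,0,0,0,0,0,-2.8],[0.008,0,0,0,0,0,-3.5],[0.008,0,0,0,0,0,-4.2],[0.008,0,0,0,0,0,-4.9],[0.008,0,0,0,0,0,-5.6]]])

```text
time_s: 34.45
ee_pos: [554.4, -113.4, -1.3]
tool_rot: [0.904, 0.427, 0.001, 0.0]
contact_force: [5.9, 2.7, -5.0]
opening: 11.2
grip_force: 49.9
```

```bash
python3 st.py; python3 avg.py
```

```text
34.45 [ 554.38 -113.41   -1.25] op 11.18 grip 49.94 q7 -0.73 yaw 50.56 F [ 5.87  2.71 -5.  ] M [ 0.633 -1.386 -0.096] tau [ 2.054 -0.106]
35.15 Mz -0.0604 sd 0.039 [-0.14 -0.04 -0.05 -0.   -0.08 -0.07 -0.05 -0.11 -0.07 -0.07 -0.04 -0.1
  0.01 -0.04] F [ 5.86  2.79 -5.14] tau7 [-0.04   0.061  0.047  0.047  0.048] yaw 50.54343533212244
```

The up and down readings agree: friction 0.168 N m and clamp force about 14.6 N here, at 1.14 N per degree. I'll back off another 3.8°.

Emit:
play_rows(steps=[[[0.008,0,0,0,0,0,-0.5],[0.008,0,0,0,0,0,-1.0],[0.008,0,0,0,0,0,-1.5],[0.008,0,0,0,0,0,-2.0],[0.008,0,0,0,0,0,-2.5],[0.008,0,0,0,0,0,-3.0],[0.008,0,0,0,0,0,-3.5],[0.008,0,0,0,0,0,-3.8]]])

```text
time_s: 36.15
ee_pos: [554.3, -113.3, -1.3]
tool_rot: [0.89, 0.457, 0.001, 0.0]
contact_force: [5.9, 2.6, -4.9]
opening: 11.6
grip_force: 49.9
```

```bash
python3 st.py; python3 avg.py
```

```text
36.15 [ 554.31 -113.34   -1.27] op 11.58 grip 49.94 q7 -0.67 yaw 54.35 F [ 5.89  2.65 -4.87] M [ 0.655 -1.308 -0.115] tau [2.159 0.057]
36.85 Mz -0.0937 sd 0.026 [-0.11 -0.12 -0.06 -0.07 -0.08 -0.06 -0.11 -0.06 -0.06 -0.11 -0.13 -0.12
 -0.09 -0.12] F [ 5.73  3.02 -4.76] tau7 [0.065 0.099 0.093 0.093 0.093] yaw 54.339650341577574
```

The clamp force is now about 10 N, so I release the knob and withdraw straight up.

Emit:
play_rows(steps=[[[0.024,0,0,0,0,0,0],[0.024,0,0,0,0,0,0],[0.024,0,0,0,0,0,0],[0.024,0,0,-0.005,0,0,0],[0.024,0,0,-0.02,0,0,0],[0.024,0,0,-0.05,0,0,0],[0.024,0,0,-0.1,0,0,0],[0.024,0,0,-0.15,0,0,0]]])

```text
time_s: 37.85
ee_pos: [553.6, -113.2, 151.3]
tool_rot: [0.889, 0.457, 0.0, 0.0]
contact_force: [1.1, -0.4, 0.5]
opening: 23.8
grip_force: 0.0
```

Emit:
play_rows(steps=[[[0.024,-0.02,0,-0.03,0,0,0],[0.024,-0.05,0,-0.05,0,0,0],[0.024,-0.09,0,-0.06,0,0,0],[0.024,-0.12,0,-0.06,0,0,0],[0.024,-0.12,0,-0.06,0,0,0],[0.024,-0.12,0,-0.06,0,0,0],[0.024,-0.12,0,-0.06,0,0,0],[0.024,-0.12,0,-0.06,0,0,0]]])

```text
time_s: 38.85
ee_pos: [484.2, -210.1, 208.7]
tool_rot: [0.889, 0.457, 0.0, -0.0]
contact_force: [0.0, 0.8, 0.6]
opening: 24.0
grip_force: 0.0
```

```bash
python3 st.py; python3 - <<'E'
from h import *
im=arm.snapshot('wrist'); t=arm.snapshot('scene'); 
cv2.imwrite('pics/w9.png',np.hstack([cv2.resize(im[0:300],(480,225)),cv2.resize(t[200:290,270:430],(320,225))]))
E
```

```text
38.85 [ 484.17 -210.14  208.68] op 23.96 grip 0.0 q7 -0.34 yaw 54.45 F [0.02 0.79 0.65] M [ 0.002 -0.085  0.069] tau [ 0.015 -0.005]
```

View pics/w9.png

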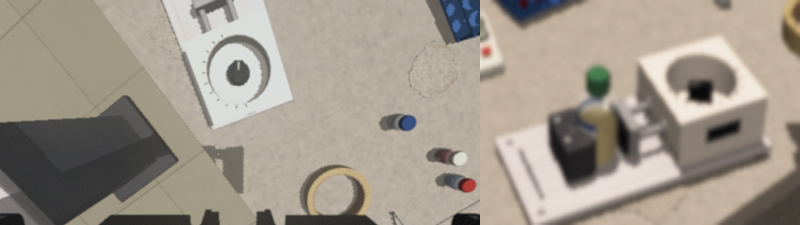

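The scene view (right) shows the bottle upright, held between the jaw and V block with its cap at about (598,80). The knob is free and the tape, vial and dish are undisturbed. Handing in.

```bash
python3 -c "
from station import arm
print(arm.finish_job())"
```

```text
the job is handed in; nothing more can be done
None
```

The green-capped bottle stands upright on the clamp unit's deck, clamped against the V block at an estimated 10 N. It briefly reached about 21 N before I backed the knob off. The knob is released, the dish, vial and tape roll were left alone, and the job is handed in at about 39 s.

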